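# Rack the oil bottle and latch the gate

### The job

The bottle rack is about to be carried away: stand the small black oil bottle upright in the rack's empty pocket and let go of it. Then swing the yellow gate shut by its red pad and push gently, with less than 15 newtons and without slamming, until the sprung brass tongue rides over the strike bar and snaps in behind it, so that the gate stays latched. Leave the jar in its pocket and everything else where it is.

Things in the scene. Friction and masses are not known exactly. Their poses are not given: they have to be found in the camera images.
- oil_bottle: small black oil bottle with red cap, green and white label, loose, upright on the table; 43 mm diameter, 105 mm tall (straight body to about 70 mm, cap from 94 mm), about 0.12 kg. Origin: centre of its underside, z up.
- rack: grey bottle rack, fixed, 122 (x) x 320 (y) mm, floor 8 mm thick; origin on the table under its centre. +x: back wall (inner face x = 52 mm, top 66 mm up); -x: open front with the gate; side wall at y = +138 mm, top 66 mm. Dividers 4 mm thick, 37 mm high, at y = +14 and -74 mm. The jar's pocket is at +y. The gate counts as part of it for the force limit.
- pocket (a point): centre of the empty pocket's floor, between the dividers, 8 mm above the table; rack frame (0, -30, 8) mm. The pocket is 84 mm wide (rack y) and 85 to 100 mm deep (rack x).
- gate_hinge (a point): a point on the gate's upright hinge axis, at rack frame (-55, +130, 40) mm. At gate angle 0 the gate's mid plane runs from here along the rack's -y.
- push_pad (a point): centre of the front face of the red push pad near the gate's free end; x = closing direction (square to the gate, towards the rack), z up. Pad 42 mm wide, 54 to 94 mm above the table, 212 mm from the hinge axis, face 9 mm before the gate's mid plane. The latch case below it (27 to 51 mm up) stands 1 mm further forward.
- gate (a joint): angle of the yellow gate (10 mm thick, 18 to 62 mm above the table, free edge 245 mm from the hinge), rad: 0 = square across the rack's front, positive = open towards the robot, limit 1.2. Starts open at 0.35 to 0.6; stays where left (friction 0.04 N m). Latched it rests anywhere from about -0.055 to +0.052. It must not shut faster than 1.5 rad/s.
- latch_nominal (a point): where the gate's free edge would be latched at gate angle 0: rack frame (-55, -115, 39) mm. The blue keeper (11 mm steel strike bar, rubber stop) beside it is set up to 12 mm nearer or farther along rack x; its setting is not measured. After the snap the gate moves on freely only 1 mm, then meets the stop, which hardly gives.
- tongue (a joint): how far the sprung brass tongue is pressed in, m: 0 = out (sticks out 10 mm), max 0.011. Sloped 45 degrees on the rack side, flat on the robot's side. From first touch of the strike to the snap the free edge travels about 20 mm, the tongue goes in 7 mm and is then out (0) again. Riding over takes up to about 6 N at the pad: a slow push (10 mm/s) that reaches 10 to 12 N is past it, on the stop.
- indicator_pin (a joint): how far the thin green pin in the keeper (7 mm thick, beside the rubber stop, low behind the gate) is pressed in by the shut gate, m: 0 = out, 0.005 to 0.006 when the gate is latched. Its light spring (1 to 2 N) keeps the latched gate against the strike; held in with the tongue out, it shows the gate latched.
- jar: jar of paste with a green lid, 59 mm diameter, 70 mm tall, standing in the rack's other pocket at rack y = about +80 mm; to be left there. Origin: centre of its underside.
- label_roll: white label roll, 97 mm diameter, 58 mm high, lying on the back of the table; bystander. Origin: centre of its underside.
- tape_measure: yellow tape measure, 63 x 90 x 38 mm, left of the work, near the front; bystander. Origin: centre of its underside.
- orange_roll: orange tape roll, 100 mm diameter, 30 mm high, at the left; bystander. Origin: centre of its underside.
Not all that is in view belongs to the job. Leave any blue or orange look-alike of the oil_bottle alone.

How it is judged:
By the outcome, as a careful person would: the job done as asked, in the order asked, and still so for the second after the job is handed in, with the robot touching nothing.
It also fails if it takes over 54 s, if anything falls off the work surface, if the arm or the gripper's body presses on something with over 40 N, if the wrist force passes 120 N, or if a joint passes its speed limit or range.

### The arm

A 7-joint arm with a two-finger parallel gripper is mounted at the origin on a cart in front of the work surface, level with it; the furniture and walls round the work are solid. World frame = base frame: x ahead of the robot, y to its left, z up, the work surface at z = 0. Lengths are in m, angles in rad, forces in N, time in s.
With the tool pointing down it reaches from about 0.35 to 0.775 m from the base axis. Payload 3.1 kg.
Tool frame: the origin (TCP) lies on the centre line of the jaws, within the pads' length; the fingertips stand 11 mm ahead of it and the grasp point (between the pads) lies 8 mm behind it (finger_overhang is the distance from the TCP to the fingertips, in m); z points along the fingers, y is the line along which they close (so a half turn about z gives the same grasp; the last joint's range is limited). The gripper opens to 85 mm and grips with 20 to 120 N. Pads are 22 mm wide; open, the fingers measure 114 mm over their backs; the gripper's body (76 mm by 85 mm) begins 54 mm behind the grasp point. The pads swing forward as they close: fully open they stand 13 mm farther back than shut.
Start: joints at [-1.172, 0.311, 0.014, 1.512, -0.004, 1.319, -0.027], TCP at [0.235, 0.497, 0.215] pointing down, gripper open.
Joint ranges: [-2.7, 2.7], [-0.3, 1.91], [-1.27, 1.3], [0.12, 2.57], [-1.44, 4.58], [0.2, 2.03], [-3.05, 3.05]. Speed limits (rad/s): [2.79, 2.79, 3.14, 3.14, 3.14, 3.14, 3.14].

### API

Orientations are given as [roll, pitch, yaw] about the fixed x, y, z axes, in that order (R = Rz(yaw) Ry(pitch) Rx(roll)).
In Python, from workcell import * gives the robot as it stands.
- The arm moves only by the tool servo_tool, never from a script. Its argument "deltas" is one flat list of numbers, 5 for each row, row after row: the opening in per cent of the stroke, from 0 (shut) to 100 (fully open), then the shift along the tool's x, y, z in units of 40 mm (1.0 is 40 mm), then the turn about the tool's z in units of 8 degrees (1.0 is 8 degrees). A call has 1 to 12 rows; each row is the pose to reach, as a shift and turn from the pose commanded when the call began, along the tool's axes at that moment; what a row does not reach only later rows make up. A row lasts 1/10 s, in which the tool goes at most 50 mm and 8.59 degrees, less where a joint would pass 70% of its speed; a pose out of reach is approached as far as the arm can. A call with a gripper value outside its range is refused whole. The fingers move at their own pace and stop on an object; "force" is the grip in N (left out, the last holds). Time passes only in rows, so rows that repeat a pose let the fingers close. It gives the time, the measured TCP pose, the force, the opening and the grip force at its end, in the units of the state.
- get_state(): the state, without advancing time (a new reading comes with each control period).
- camera(name): name is "scene" or "side" or "wrist"; returns a dict with "color" (480x640x3 uint8, blue, green, red), "depth" (480x640 float32, m along the optical axis (not along the pixel's ray), 0 where there is no reading), "fx", "fy", "cx", "cy" (pixels), "k1" (the pictures are not rectified: a ray, as slopes to the right and down, at radius r is drawn at 1 + k1 r^2 times it, then the intrinsics apply), "view" (4x4, takes a point from world to camera coordinates); the wrist camera has in their place "hand_eye" (4x4, takes a point from camera to tool coordinates, whose origin is the TCP and whose axes are the flange's). Camera axes: x right, y up, looking along -z (the intrinsics and any distortion apply to the point x, -y, -z); pixel columns grow to the right and rows downward; lengths in m; the calibration is good to about 2 mm. A picture is of the moment at which its call begins: read the wrist's pose just before it.
- job_done(): hands the job in; it is judged then, once.
The state is a dict: "time_s": time; "joint_pos": joint angles; "qd": joint speeds; "effort": joint torques, N m; "eef_pos": TCP position; "tool_rot": TCP orientation; "contact_force": force on the tool from outside, world axes, zero at the start; "wrist_torque": the same for the moment, N m; "gripper_width": finger opening in m; "grasp_force": force on a finger pad.
Only numpy, scipy, OpenCV 4.12 (cv2) and the standard library are available. Lean on these libraries where they do the work, as an engineer would, in place of code of your own. Each camera call takes 0.05 s, during which the arm holds its last target. There are 200 camera calls.

## Working session

There is one attempt and no reset: what is moved stays moved. The work goes in short steps, Python scripts to look and compute and a tool call to move; the robot and the scene stay as the last step left them, time stands still between calls to the robot, and variables do not carry over. Pictures are saved under pics/ and viewed, at most 10 in all, crops included, and the job is handed in when it is done.

Besides the shell and the picture viewer there is one more tool, called by a JSON object that holds its "op" and its "data". servo_tool: Moves the arm, as the interface text tells. Its arguments: {"type":"object","properties":{"deltas":{"type":"array","items":{"type":"number"}},"force":{"type":"number"}},"required":["deltas"]}

```bash
mkdir -p pics; cat > h.py <<'E'
from workcell import *
import numpy as np, cv2
from scipy.spatial.transform import Rotation as R
def snap(n,f):
    s=get_state(); c=camera(n); cv2.imwrite('pics/'+f+'.png',c['color']); 
    T=np.eye(4)
    if n=='wrist':
        T[:3,:3]=R.from_euler('xyz',s['tool_rot']).as_matrix(); T[:3,3]=s['eef_pos']; T=T@c['hand_eye']
    else: T=np.linalg.inv(c['view'])
    np.savez('pics/'+f+'.npz',T=T,d=c['depth'],k=[c['fx'],c['fy'],c['cx'],c['cy'],c['k1']])
def ray(f,u,v):
    z=np.load('pics/'+f+'.npz'); fx,fy,cx,cy,k1=z['k']
    a=np.array([(u-cx)/fx,(v-cy)/fy]); p=a.copy()
    for _ in range(10): p=a/(1+k1*(p@p))
    T=z['T']; return T[:3,3],T[:3,:3]@np.array([p[0],-p[1],-1]),z['d']
def pix(f,u,v,zw=None):  # world point by plane z=zw or by depth
    o,r,d=ray(f,u,v)
    if zw is None:
        w=d[max(0,int(v)-1):int(v)+2,max(0,int(u)-1):int(u)+2]; w=w[w>0]
        return o+r*np.median(w) if len(w) else None
    return o+r*(zw-o[2])/r[2]
def st():
    s=get_state(); print(s['time_s'],np.round(s['eef_pos'],4),np.round(s['tool_rot'],3),np.round(s['contact_force'],1),s['gripper_width'],s['grasp_force'])
E
python3 -c "
from h import *
snap('scene','s0');snap('side','d0');st()"
```

```text
0.1 [0.2344 0.4968 0.2144] [-3.139  0.     2.701] [0.5 0.2 0.9] 0.08538975330436152 0.0
```

View pics/s0.png

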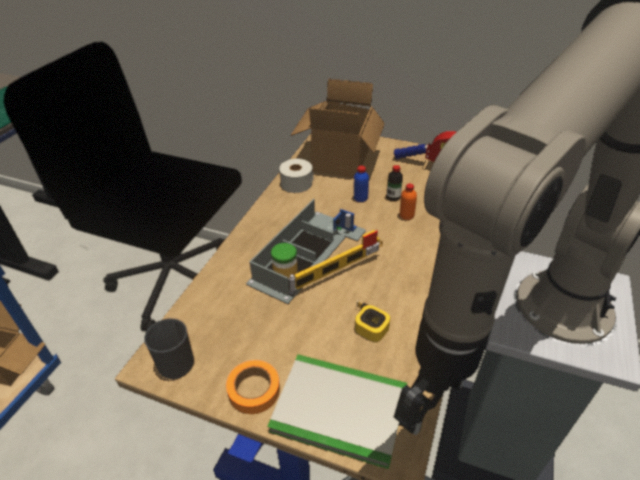

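View pics/d0.png

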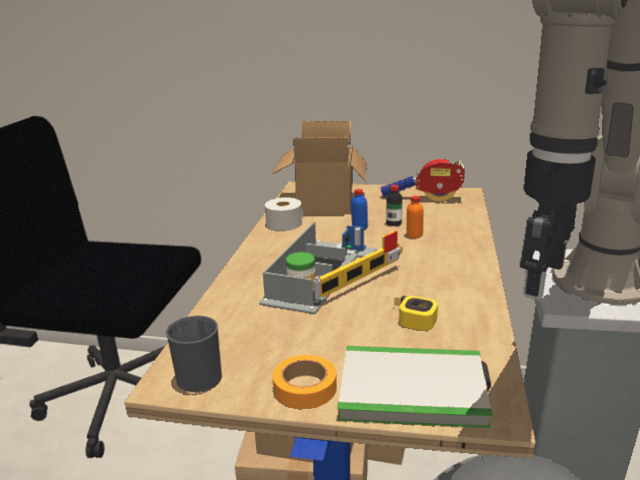

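The scene view shows three bottles: blue (361,184), black with red cap and green/white label (395,183), and orange (408,202). The black one fits the description. The gate is open, with its red pad at (371,239), and the jar's green lid is at (284,252). I'll confirm in a crop and measure.

```bash
python3 -c "
from h import *
a=cv2.imread('pics/s0.png')[150:310,240:440]; b=cv2.imread('pics/d0.png')[170:320,250:450]
cv2.imwrite('pics/c0.png',cv2.resize(a,None,fx=3.7,fy=3.7,interpolation=2))
for n,pts in {'s0':{'blackcap':(396,169),'bluecap':(361,169),'orcap':(409,187),'jarlid':(284,250)},'d0':{'blackcap':(394,188),'bluecap':(359,192),'orcap':(415,200),'jarlid':(300,261)}}.items():
  for k,(u,v) in pts.items():
    print(n,k,np.round(pix(n,u,v,0.07 if k=='jarlid' else .105),3),pix(n,u,v))
"
```

```text
s0 blackcap [ 0.463 -0.251  0.105] [ 0.46415224 -0.25572814  0.10166985]
s0 bluecap [ 0.553 -0.218  0.105] [ 0.55355924 -0.22082034  0.10277074]
s0 orcap [ 0.41  -0.18   0.105] [ 0.41089274 -0.18331405  0.10263636]
s0 jarlid [0.633 0.12  0.07 ] [0.6287618  0.12753107 0.07758536]
d0 blackcap [ 0.467 -0.246  0.105] [ 0.46749274 -0.2587783   0.10057213]
d0 bluecap [ 0.551 -0.206  0.105] [ 0.55305141 -0.21968294  0.1000915 ]
d0 orcap [ 0.411 -0.162  0.105] [ 0.41127864 -0.18171941  0.09781681]
d0 jarlid [0.631 0.129 0.07 ] [0.62724653 0.14229461 0.07671399]
```

View pics/c0.png

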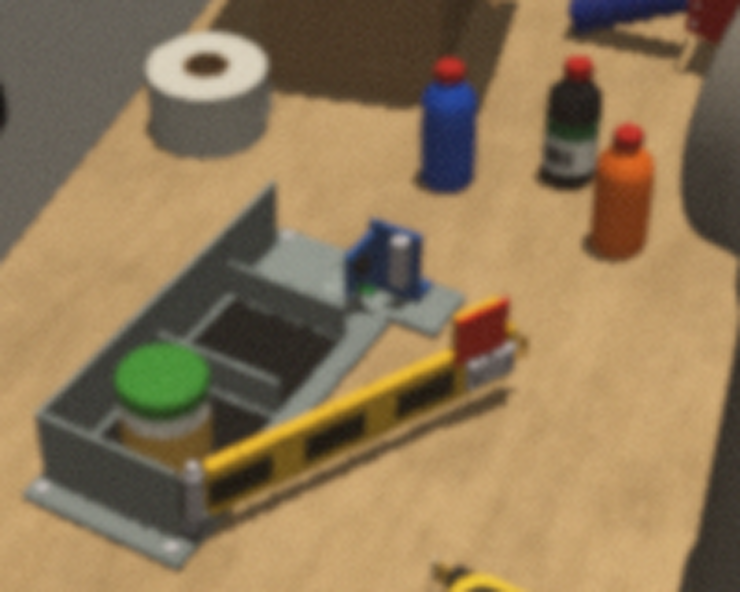

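The crop confirms it: only the bottle at crop (573,125), i.e. pixel (395,183), is black with a red cap and a green/white label. Next, a rough rack pose from this view.

```bash
python3 -c "
from h import *
def q(x,y,z):
  p=pix('s0',240+x/3.7,150+y/3.7,z); return p
A=q(274,186,.066);B=q(40,412,.066);C=q(193,465,.066);K=q(400,240,.06);P=q(483,335,.074)
print(A,B,C,K,P); d=B-A; print('yaw y-dir',np.degrees(np.arctan2(d[1],d[0]))-90,np.hypot(*d[:2]))
s=get_state(); print(camera('wrist')['hand_eye'].round(3))
z=np.load('pics/s0.npz')['T']
"
```

```text
[ 0.64026155 -0.0890363   0.066     ] [0.69017704 0.17809816 0.066     ] [0.58288677 0.1867204  0.066     ] [ 0.53821293 -0.06887067  0.06      ] [0.45188503 0.02194714 0.074     ]
yaw y-dir -10.583967802096168 0.2717579399284408
[[ 0.001  0.948  0.317  0.081]
 [ 1.    -0.001 -0.001  0.   ]
 [-0.     0.317 -0.948 -0.158]
 [ 0.     0.     0.     1.   ]]
```

{"op": "servo_tool", "data": {"deltas": [75,-0.6,-0.4,-0.1,-0.1,75,-1.7,-1.1,-0.3,-0.3,75,-2.8,-1.8,-0.6,-0.5,75,-3.9,-2.5,-0.9,-0.7,75,-5.0,-3.2,-1.14,-0.9,75,-6.1,-3.9,-1.14,-1.1,75,-7.2,-4.6,-1.14,-1.3,75,-8.3,-5.3,-1.14,-1.5,75,-9.4,-6.0,-1.14,-1.7,75,-10.5,-6.7,-1.14,-1.83,75,-11.3,-7.2,-1.14,-1.83,75,-11.66,-7.41,-1.14,-1.83], "force": 30}}

```text
time_s: 1.35
eef_pos: [0.5312, 0.0248, 0.2608]
tool_rot: [-3.139, 0.001, 2.95]
contact_force: [-0.4, 0.2, 0.1]
gripper_width: 0.0642
grasp_force: 0.0
```

```bash
python3 -c "
from h import *
st();snap('wrist','w1');st()"
```

```text
1.35 [0.5312 0.0248 0.2608] [-3.139e+00  1.000e-03  2.950e+00] [-0.4  0.2  0.1] 0.06415011577387704 0.0
1.4 [0.5329 0.0206 0.2606] [-3.135  0.004  2.945] [ 3.6 -4.   0.5] 0.06373779802547125 0.0
```

View pics/w1.png

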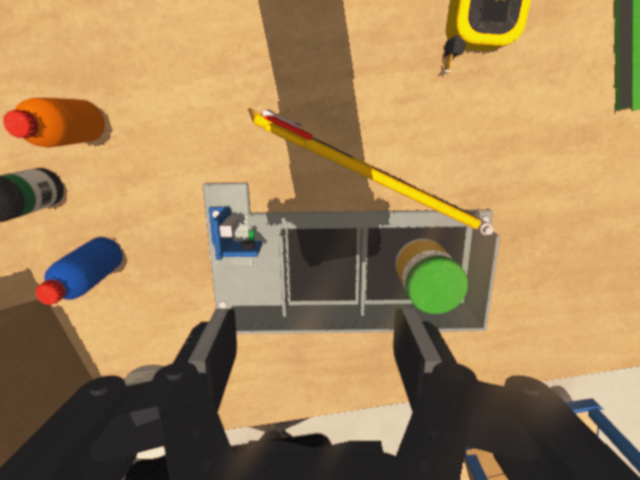

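The wrist view shows the gate from hinge (486,227) to free end (262,118), with the keeper at (235,235). The empty pocket is at (322,265), the jar lid at (435,285), and the black bottle at (25,195). The arm was still settling, so I'll take another picture now that it's still.

```bash
python3 -c "
from h import *
camera('wrist');camera('wrist');st();snap('wrist','w2');st()
a=cv2.imread('pics/w2.png')[90:340,190:510]
cv2.imwrite('pics/c2.png',cv2.resize(a,None,fx=2.4,fy=2.4,interpolation=2))"
```

```text
1.5 [0.5303 0.0277 0.2604] [-3.140e+00 -1.000e-03  2.951e+00] [-0.5 -0.3 -0.4] 0.06395078803177798 0.0
1.55 [0.5298 0.0302 0.2604] [ 3.141e+00 -1.000e-03  2.955e+00] [-0.5  0.9 -0. ] 0.06411779907423155 0.0
```

View pics/c2.png

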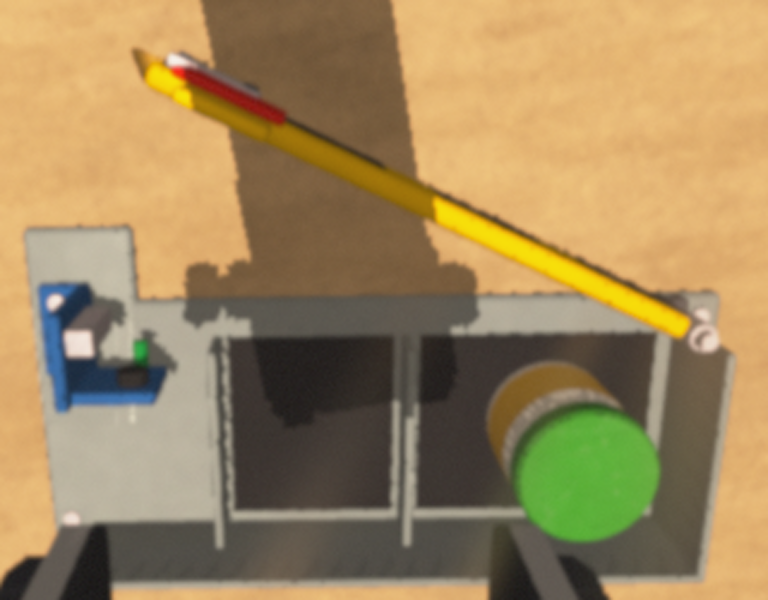

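```bash
python3 -c "
from h import *
def q(x,y,z): return pix('w2',190+x/2.4,90+y/2.4,z)
for n,a in {'d1f':(215,340,.037),'d1b':(219,545,.037),'d2f':(407,338,.037),'d2b':(406,543,.037),'sideF':(733,352,.066),'sideB':(703,578,.066),'bw':(112,582,.066),'hinge':(705,338,.07),'bar':(80,343,.06),'pin':(140,350,.03),'free':(150,78,.062),'flf':(75,518,.008),'rub':(132,377,.04)}.items():
  p=pix('w2',190+a[0]/2.4,90+a[1]/2.4); print(n,q(*a).round(4),None if p is None else p.round(4))
print('bottle',pix('w1',-5,203,.105))
"
```

```text
d1f [ 0.5562 -0.0141  0.037 ] [ 0.5619 -0.0173  0.0162]
d1b [ 0.6544 -0.034   0.037 ] [ 0.6549 -0.0342  0.036 ]
d2f [0.571  0.0678 0.037 ] [0.578  0.0693 0.0147]
d2b [0.6698 0.0522 0.037 ] [0.6703 0.0522 0.0363]
sideF [0.5924 0.194  0.066 ] [0.6185 0.2218 0.0009]
sideB [0.6948 0.1768 0.066 ] [0.6945 0.1767 0.0664]
bw [ 0.648  -0.0783  0.066 ] [ 0.5274 -0.0037  0.2821]
hinge [0.5828 0.1817 0.07  ] [0.5843 0.1833 0.066 ]
bar [ 0.5407 -0.0651  0.06  ] [ 0.539  -0.063   0.0668]
pin [ 0.5564 -0.0489  0.03  ] [ 0.5565 -0.049   0.0293]
free [ 0.4458 -0.0121  0.062 ] [ 0.4458 -0.0122  0.0614]
flf [ 0.6415 -0.1072  0.008 ] [ 0.6408 -0.1067  0.0096]
rub [ 0.565  -0.0529  0.04  ] [ 0.5608 -0.0494  0.054 ]
bottle [ 0.46912447 -0.23607012  0.105     ]
```

{"op": "servo_tool", "data": {"deltas": [75,0.1,-0.5,0,0,75,0.3,-1.5,0.1,0,75,0.5,-2.6,0.2,0,75,0.7,-3.7,0.3,0,75,0.9,-4.8,0.4,0,75,1.1,-5.9,0.5,0,75,1.3,-6.8,0.5,0,75,1.4,-7.3,0.5,0,75,1.4,-7.4,0.5,0,75,1.4,-7.4,0.5,0,75,1.4,-7.4,0.5,0]}}

```text
time_s: 2.65
eef_pos: [0.4219, -0.2474, 0.2408]
tool_rot: [3.14, 0.0, 2.961]
contact_force: [-0.5, 0.3, -0.4]
gripper_width: 0.064
grasp_force: 0.0
```

```bash
python3 -c "
from h import *
camera('wrist');st();snap('wrist','w3');st()"
```

```text
2.7 [ 0.4218 -0.2475  0.2408] [ 3.14  -0.     2.961] [ 0.1 -0.3 -0.7] 0.06415200628272176 0.0
2.75 [ 0.4217 -0.2478  0.2408] [ 3.14  -0.     2.961] [-0.   0.8  0.5] 0.06412601011591439 0.0
```

View pics/w3.png

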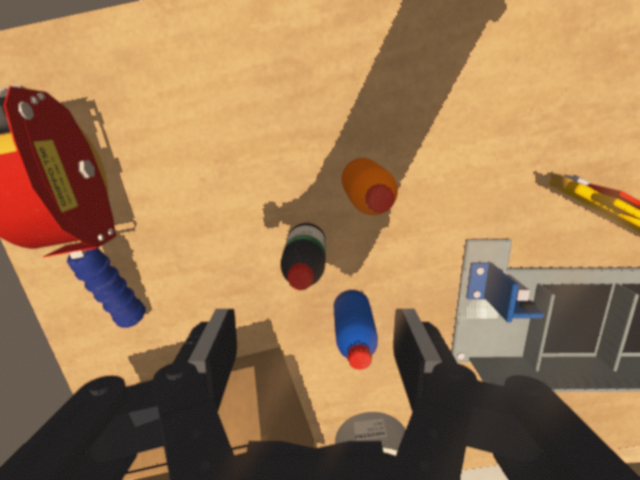

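The wrist view shows the black bottle's cap at (300,275), orange (380,198), blue (360,356), and the cardboard box at lower left.

```bash
python3 -c "
from h import *
print('black',pix('w3',300,275,.105),pix('w3',300,275)); print('blue',pix('w3',360,356,.105),'or',pix('w3',380,198,.105))
for p in [(205,360),(270,350),(290,370),(305,410),(135,365)]: print(p,pix('w3',*p))
for p in [(310,150),(345,150),(380,115),(310,90),(320,135)]: print('s0',p,pix('s0',*p))
"
```

```text
black [ 0.46392758 -0.26674727  0.105     ] [ 0.46388858 -0.26673643  0.10509427]
blue [ 0.55115192 -0.22867242  0.105     ] or [ 0.41117548 -0.19296194  0.105     ]
(205, 360) [ 0.40614883 -0.27848713  0.29914782]
(270, 350) [ 0.59413481 -0.33198277  0.00552062]
(290, 370) [ 0.63083754 -0.31539231 -0.0008595 ]
(305, 410) [ 0.69462678 -0.3085607  -0.00122128]
(135, 365) [ 5.89069649e-01 -5.01561780e-01 -3.82045775e-04]
s0 (310, 150) [ 0.78718466 -0.41905188  0.00282181]
s0 (345, 150) [ 0.63195461 -0.3151428   0.09323479]
s0 (380, 115) [ 0.60473696 -0.59896379  0.07420579]
s0 (310, 90) [ 0.8582969  -0.60227864  0.12219054]
s0 (320, 135) [ 0.70735742 -0.30795066  0.1318599 ]
```

{"op": "servo_tool", "data": {"deltas": [75,-0.5,-0.1,0.3,0,75,-1.0,-0.2,0.8,0,75,-1.12,-0.23,1.4,0,75,-1.12,-0.23,2.1,0,75,-1.12,-0.23,2.8,0,75,-1.12,-0.23,3.5,0,75,-1.12,-0.23,4.1,0,75,-1.12,-0.23,4.5,0,75,-1.12,-0.23,4.77,0,75,-1.12,-0.23,4.77,0,75,-1.12,-0.23,4.77,0]}}

```text
time_s: 3.85
eef_pos: [0.4636, -0.2673, 0.0507]
tool_rot: [-3.142, 0.001, 2.957]
contact_force: [-0.5, -0.1, 0.3]
gripper_width: 0.0641
grasp_force: 0.0
```

{"op": "servo_tool", "data": {"deltas": [50,0,0,0,0,45,0,0,0,0,40,0,0,0,0,40,0,0,0,0,40,0,0,0,0], "force": 30}}

```text
time_s: 4.35
eef_pos: [0.4641, -0.2682, 0.0516]
tool_rot: [-3.141, 0.003, 2.956]
contact_force: [0.0, 0.6, 6.9]
gripper_width: 0.0389
grasp_force: 30.2
```

```bash
python3 -c "
from h import *
snap('wrist','w4');st()
a=cv2.imread('pics/w4.png');cv2.imwrite('pics/c4.png',a[200:480,140:540])"
```

```text
4.4 [ 0.464  -0.2682  0.0516] [-3.141e+00  3.000e-03  2.956e+00] [-0.4  1.1  6.3] 0.038621337300450025 30.159111015382223
```

View pics/c4.png

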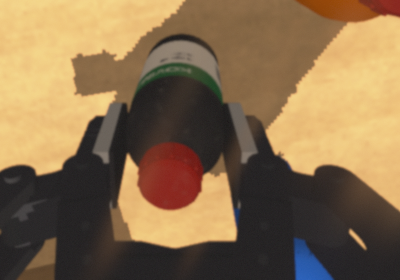

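```bash
python3 -c "
from h import *
T=np.load('pics/w4.npz')['T']; s=get_state()
M=R.from_euler('xyz',s['tool_rot']).as_matrix()
for n,(u,v,z) in {'cap':(309,392,.105),'label top edge':(320,240,.0)}.items():
  for p in (pix('w4',u,v,z),pix('w4',u,v)):
    if p is not None: print(n,p.round(4),(M.T@(p-s['eef_pos'])).round(4))
"
```

```text
cap [ 0.4697 -0.2707  0.105 ] [-0.0062 -0.0014 -0.0534]
cap [ 0.4704 -0.2708  0.1042] [-0.0069 -0.0014 -0.0525]
label top edge [ 0.4521 -0.2624  0.    ] [0.013  0.0036 0.0516]
label top edge [ 0.4471 -0.2617  0.0152] [0.0179 0.0034 0.0364]
```

{"op": "servo_tool", "data": {"deltas": [65,0,0,0,0,65,0,0,0,0,65,-0.07,0,0.06,0,65,-0.15,0,0.12,0,65,-0.15,0,0.12,0,50,-0.15,0,0.12,0,40,-0.15,0,0.12,0,40,-0.15,0,0.12,0,40,-0.15,0,0.12,0,40,-0.15,0,0.12,0], "force": 30}}

```text
time_s: 5.4
eef_pos: [0.4687, -0.2687, 0.0454]
tool_rot: [-3.142, 0.0, 2.956]
contact_force: [0.6, -0.6, -0.1]
gripper_width: 0.0401
grasp_force: 30.3
```

{"op": "servo_tool", "data": {"deltas": [35,0,0,-0.1,0,35,0,0,-0.25,0,35,0,0,-0.4,0,35,0,0,-0.4,0], "force": 35}}

```text
time_s: 5.8
eef_pos: [0.4696, -0.2692, 0.0627]
tool_rot: [-3.141, 0.002, 2.956]
contact_force: [-0.7, 0.2, -0.3]
gripper_width: 0.0397
grasp_force: 35.2
```

```bash
python3 -c "
from h import *
snap('wrist','w5');st()
a=cv2.imread('pics/w5.png');cv2.imwrite('pics/c5.png',a[180:480,140:540])
print(pix('w5',309,400))"
```

```text
5.85 [ 0.4693 -0.2689  0.0622] [-3.141e+00  2.000e-03  2.956e+00] [-0.2  0.2 -0.9] 0.039859152960844246 35.22347191697918
[ 0.4740382  -0.27138311  0.12132027]
```

View pics/c5.png

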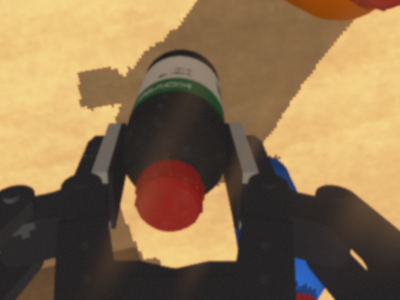

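The bottle is held upright in the jaws and its cap has risen to z≈0.121, so the grip is good. Next I'll lift it and carry it to above the pocket.

{"op": "servo_tool", "data": {"deltas": [35,0,0,-0.4,0,35,0,0,-1.1,0,35,0,0,-1.9,0,35,0,0,-2.7,0,35,0,0.2,-3.2,0,35,-0.2,0.8,-3.35,0,35,-0.4,1.6,-3.35,0,35,-0.6,2.4,-3.35,0,35,-0.8,3.2,-3.35,0,35,-1.0,4.0,-3.35,0,35,-1.2,4.8,-3.35,0,35,-1.4,5.5,-3.35,0]}}

```text
time_s: 7.05
eef_pos: [0.5646, -0.0605, 0.1951]
tool_rot: [3.141, -0.001, 2.958]
contact_force: [0.5, -0.5, -0.6]
gripper_width: 0.0397
grasp_force: 35.4
```

{"op": "servo_tool", "data": {"deltas": [35,-0.2,0.7,0,0,35,-0.4,1.3,0,0,35,-0.5,1.8,0,0,35,-0.6,2.1,0,0,35,-0.6,2.2,0,0,35,-0.6,2.2,0,0,35,-0.6,2.2,0,0]}}

```text
time_s: 7.75
eef_pos: [0.6036, 0.0175, 0.1955]
tool_rot: [-3.14, -0.0, 2.954]
contact_force: [-0.5, 0.4, -0.6]
gripper_width: 0.0396
grasp_force: 35.4
```

```bash
python3 -c "
from h import *
snap('wrist','w6');st()"
```

```text
7.8 [0.6037 0.0174 0.1956] [-3.141  0.     2.954] [-0.3 -0.4 -0.3] 0.04005475496060662 35.42234539927449
```

View pics/w6.png

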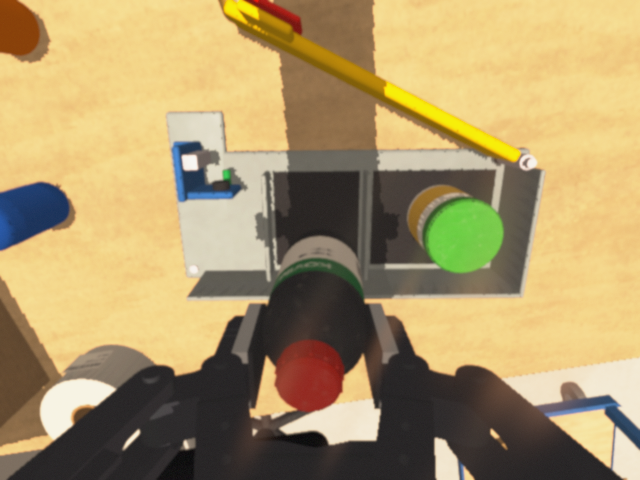

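```bash
python3 -c "
from h import *
for p in [(268,277,.037),(366,277,.037),(267,172,.037),(368,172,.037),(318,172,.008),(274,267,.008),(359,267,.008)]: print(p,pix('w6',*p).round(4), pix('w6',*p[:2]).round(4))
print(pix('w6',528,162,.066))
"
```

```text
(268, 277, 0.037) [ 0.6515 -0.0338  0.037 ] [ 0.6515 -0.0338  0.0371]
(366, 277, 0.037) [0.6678 0.0528 0.037 ] [0.6681 0.0529 0.0363]
(267, 172, 0.037) [ 0.5599 -0.0137  0.037 ] [ 0.5624 -0.017   0.0147]
(368, 172, 0.037) [0.5753 0.0679 0.037 ] [0.5768 0.0689 0.0275]
(318, 172, 0.008) [0.5716 0.027  0.008 ] [0.5716 0.027  0.0083]
(274, 267, 0.008) [ 0.6539 -0.0319  0.008 ] [ 0.6538 -0.0318  0.0084]
(359, 267, 0.008) [0.6692 0.0495 0.008 ] [0.5992 0.0415 0.1749]
[0.5852395  0.18220957 0.066     ]
```

{"op": "servo_tool", "data": {"deltas": [35,-0.05,0.04,0.3,0,35,-0.08,0.06,0.9,0,35,-0.08,0.06,1.6,0,35,-0.08,0.06,2.3,0,35,-0.08,0.06,2.8,0,35,-0.08,0.06,3.15,0,35,-0.08,0.06,3.3,0,35,-0.08,0.06,3.4,0,35,-0.08,0.06,3.46,0,35,-0.08,0.06,3.5,0,35,-0.08,0.06,3.5,0]}}

```text
time_s: 8.9
eef_pos: [0.6082, 0.0212, 0.056]
tool_rot: [3.141, 0.001, 2.957]
contact_force: [-0.1, -0.3, -0.5]
gripper_width: 0.0398
grasp_force: 35.4
```

{"op": "servo_tool", "data": {"deltas": [35,0,0,0.03,0,35,0,0,0.06,0,35,0,0,0.08,0]}}

```text
time_s: 9.2
eef_pos: [0.6086, 0.0211, 0.0534]
tool_rot: [3.141, 0.002, 2.956]
contact_force: [-0.6, -0.3, 6.6]
gripper_width: 0.0401
grasp_force: 36.1
```

{"op": "servo_tool", "data": {"deltas": [50,0,0,0,0,58,0,0,0,0,63,0,0,0,0,63,0,0,0,0,63,0,0,-0.15,0,63,0,0,-0.5,0,63,0,0,-1.0,0,63,0,0,-1.7,0,63,0,0,-2.5,0,63,0,0,-3.3,0,63,0,0,-3.8,0,63,0,0,-3.8,0]}}

```text
time_s: 10.4
eef_pos: [0.6105, 0.0206, 0.2096]
tool_rot: [3.139, 0.01, 2.956]
contact_force: [0.7, -0.3, 0.2]
gripper_width: 0.0541
grasp_force: 0.0
```

```bash
python3 -c "
from h import *
snap('wrist','w7');st()"
```

```text
10.45 [0.6091 0.0208 0.2071] [3.14  0.005 2.956] [-0.3  0.5  0.1] 0.05379270896246801 0.0
```

View pics/w7.png

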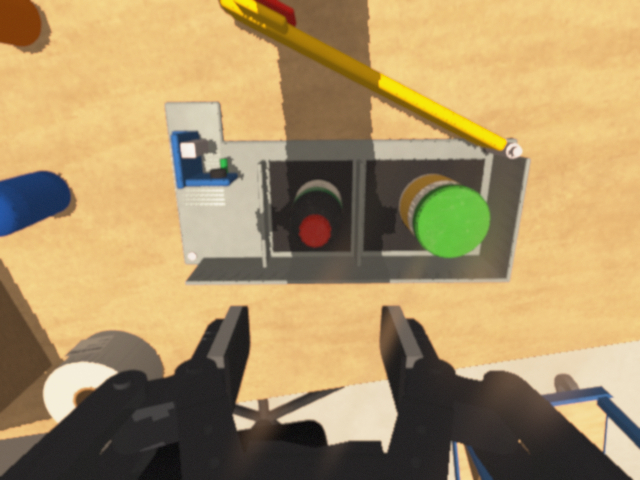

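The bottle stands upright in the empty pocket with its cap at (315,230), free of the jaws. The jar is unmoved and the gate is still open. That was picture 10, so I'll go on with numbers only.

```bash
cat > g.py <<'E'
from h import *
yaw=np.radians(-10.2); X=np.array([np.cos(yaw),np.sin(yaw)]); Y=np.array([-X[1],X[0]])
H=np.array([.5842,.1835])   # hinge
def gate(f):
    z=np.load('pics/'+f+'.npz'); im=cv2.imread('pics/'+f+'.png').astype(int)
    m=(im[...,2]>150)&(im[...,1]>110)&(im[...,0]<70)&(im[...,2]-im[...,1]<90)
    P=[]
    for v,u in np.argwhere(m):
        if z['d'][v,u]<=0: continue
        p=pix(f,u,v)
        e=p[:2]-H
        if .052<p[2]<.07 and .02<np.hypot(*e)<.26: P.append(p[:2])
    P=np.array(P); c=P.mean(0); d=np.linalg.svd(P-c)[2][0]; d*=-np.sign(d@Y)
    t=(P-c)@d
    a=np.arctan2(-d@X,-d@Y); g=-np.sin(a)*X-np.cos(a)*Y; n=np.array([-g[1],g[0]])
    r=(P-H)@g
    print(f,len(P),'angle',a.round(4),'reach',r.min().round(3),r.max().round(3),'hinge offset',((c-H)@n).round(4)); return a
def pad(a,back):
    g=-np.sin(a)*X-np.cos(a)*Y; c=np.cos(a)*X-np.sin(a)*Y
    return H+.212*g-(.009+back)*c
def rel(w,z,a,s=None):   # tool-frame units from present pose
    s=get_state(); M=R.from_euler('xyz',s['tool_rot']).as_matrix()
    d=M.T@(np.array([*w,z])-s['eef_pos'])/.04
    psi=np.pi+yaw-a; dp=(s['tool_rot'][2]-psi+np.pi)%(2*np.pi)-np.pi
    return d.round(2),round(float(np.degrees(dp)/8),2)
E
python3 -c "
from g import *
for f in('w2','w6','w7'): a=gate(f)
print(pad(.438,.04),rel(pad(.438,.04),.207,.438),rel(pad(.438,.04),.072,.438)); print(np.round(get_state()['joint_pos'],2))
"
```

```text
w2 1682 angle 0.4469 reach 0.02 0.243 hinge offset 0.0002
w6 3845 angle 0.4454 reach 0.019 0.242 hinge offset 0.0012
w7 3267 angle 0.4435 reach 0.02 0.242 hinge offset 0.0009
[0.42171468 0.03878124] (array([ 4.69, -0.42, -0.02]), 3.08) (array([ 4.7 , -0.43,  3.35]), 3.08)
[-0.38  0.46  0.48  1.37 -0.21  1.36  1.49]
```

{"op": "servo_tool", "data": {"deltas": [40,0.4,0,0,0.4,10,1.3,-0.1,0,1.0,0,2.3,-0.2,0,1.8,0,3.3,-0.3,0,2.5,0,4.2,-0.4,0,3.08,0,4.69,-0.42,0.2,3.08,0,4.69,-0.42,0.8,3.08,0,4.69,-0.42,1.6,3.08,0,4.69,-0.42,2.4,3.08,0,4.69,-0.42,3.0,3.08,0,4.69,-0.42,3.35,3.08,0,4.69,-0.42,3.35,3.08], "force": 20}}

```text
time_s: 11.65
eef_pos: [0.4168, 0.0387, 0.0676]
tool_rot: [-3.136, -0.005, 2.526]
contact_force: [0.1, -0.2, 1.2]
gripper_width: 0.0004
grasp_force: 0.0
```

```bash
python3 -c "
from g import *
camera('wrist');st()
for a,b in [(.445,.012),(.40,.011),(.35,.011),(.3,.011),(.25,.011),(.2,.011),(.15,.011),(.1,.011),(.05,.011),(0,.011)]: print(a,rel(pad(a,b),.072,a))
"
```

```text
11.7 [0.4183 0.0388 0.0689] [-3.138e+00 -3.000e-03  2.526e+00] [-0.1 -0.7  0.7] 7.12163874474883e-05 0.0
0.445 (array([-0.73,  0.05, -0.08]), 0.05)
0.4 (array([-1.  ,  0.03, -0.08]), -0.27)
0.35 (array([-1.26,  0.02, -0.08]), -0.63)
0.3 (array([-1.53,  0.03, -0.08]), -0.99)
0.25 (array([-1.8 ,  0.05, -0.08]), -1.34)
0.2 (array([-2.06,  0.08, -0.08]), -1.7)
0.15 (array([-2.32,  0.12, -0.08]), -2.06)
0.1 (array([-2.58,  0.18, -0.08]), -2.42)
0.05 (array([-2.84,  0.25, -0.09]), -2.78)
0 (array([-3.09,  0.34, -0.09]), -3.13)
```

{"op": "servo_tool", "data": {"deltas": [0,-0.2,0.02,-0.03,0.05,0,-0.4,0.04,-0.06,0.05,0,-0.5,0.05,-0.08,0.05,0,-0.56,0.05,-0.08,0.05,0,-0.62,0.05,-0.08,0.05,0,-0.68,0.05,-0.08,0.05,0,-0.74,0.05,-0.08,0.05,0,-0.8,0.05,-0.08,0,0,-0.86,0.04,-0.08,-0.1,0,-0.92,0.04,-0.08,-0.18,0,-0.98,0.03,-0.08,-0.27,0,-1.04,0.03,-0.08,-0.33]}}

```text
time_s: 12.9
eef_pos: [0.4549, 0.016, 0.0734]
tool_rot: [-3.142, -0.0, 2.573]
contact_force: [0.0, -0.3, 0.9]
gripper_width: -0.0
grasp_force: 0.1
```

```bash
python3 -c "
from g import *
snap('wrist','w8');st();gate('w8')
for a in [.35,.3,.25,.2,.15,.1]: print(a,rel(pad(a,.011),.072,a))
"
```

```text
12.95 [0.4554 0.0157 0.0735] [3.142e+00 1.000e-03 2.573e+00] [ 0.1 -1.5  0.4] -7.470065336746999e-05 0.0
w8 5128 angle 0.3817 reach 0.044 0.242 hinge offset -0.0009
0.35 (array([-0.17, -0.05,  0.04]), -0.29)
0.3 (array([-0.44, -0.05,  0.04]), -0.65)
0.25 (array([-0.7 , -0.05,  0.04]), -1.01)
0.2 (array([-0.97, -0.03,  0.04]), -1.37)
0.15 (array([-1.23,  0.  ,  0.04]), -1.72)
0.1 (array([-1.49,  0.05,  0.04]), -2.08)
```

{"op": "servo_tool", "data": {"deltas": [0,-0.07,-0.02,0.02,-0.15,0,-0.15,-0.04,0.04,-0.27,0,-0.24,-0.05,0.04,-0.38,0,-0.33,-0.05,0.04,-0.5,0,-0.42,-0.05,0.04,-0.62,0,-0.51,-0.05,0.04,-0.75,0,-0.6,-0.05,0.04,-0.87,0,-0.7,-0.05,0.04,-1.0,0,-0.8,-0.04,0.04,-1.14,0,-0.89,-0.03,0.04,-1.26,0,-0.96,-0.03,0.04,-1.36,0,-1.02,-0.02,0.04,-1.44]}}

```text
time_s: 14.15
eef_pos: [0.489, -0.0067, 0.0718]
tool_rot: [-3.142, 0.0, 2.774]
contact_force: [0.0, 1.0, 0.6]
gripper_width: -0.0001
grasp_force: 0.1
```

```bash
python3 -c "
from g import *
snap('wrist','w9');st();gate('w9')
for a in [.15,.1,.05,0,-.05]: print(a,rel(pad(a,.011),.072,a))
"
```

```text
14.2 [ 0.4894 -0.0069  0.0719] [-3.142e+00  1.000e-03  2.774e+00] [ 1.4 -0.1  0.1] -0.00018595412745305327 0.0
w9 5461 angle 0.1904 reach 0.046 0.242 hinge offset -0.0008
0.15 (array([-0.21, -0.02, -0.  ]), -0.28)
0.1 (array([-0.48, -0.03, -0.  ]), -0.64)
0.05 (array([-0.74, -0.03, -0.  ]), -1.0)
0 (array([-1.01, -0.01, -0.  ]), -1.35)
-0.05 (array([-1.27,  0.03, -0.  ]), -1.71)
```

Now the slow push, about 10 mm/s.

{"op": "servo_tool", "data": {"deltas": [0,-0.03,0,0,-0.04,0,-0.06,0,0,-0.08,0,-0.09,-0.01,0,-0.12,0,-0.12,-0.01,0,-0.16,0,-0.15,-0.01,0,-0.2,0,-0.18,-0.02,0,-0.24,0,-0.21,-0.02,0,-0.28,0,-0.24,-0.02,0,-0.32,0,-0.27,-0.02,0,-0.36,0,-0.3,-0.02,0,-0.4,0,-0.33,-0.03,0,-0.44,0,-0.36,-0.03,0,-0.48]}}

```text
time_s: 15.4
eef_pos: [0.5019, -0.0128, 0.0718]
tool_rot: [3.142, 0.0, 2.841]
contact_force: [0.4, -0.9, -0.3]
gripper_width: 0.0002
grasp_force: 0.1
```

{"op": "servo_tool", "data": {"deltas": [0,-0.03,0,0,-0.04,0,-0.06,0,0,-0.08,0,-0.09,0,0,-0.12,0,-0.12,0,0,-0.16,0,-0.15,0,0,-0.2,0,-0.18,0,0,-0.24]}}

```text
time_s: 16.0
eef_pos: [0.5087, -0.0149, 0.0718]
tool_rot: [3.142, 0.0, 2.874]
contact_force: [-1.1, -0.6, 0.1]
gripper_width: -0.0001
grasp_force: 0.1
```

```bash
python3 -c "
from g import *
snap('wrist','w10');st();gate('w10')
for a in [.05,0,-.05]: print(a,rel(pad(a,.011),.072,a))
"
```

```text
16.05 [ 0.509  -0.0151  0.0719] [3.142e+00 1.000e-03 2.875e+00] [ 0.2  0.2 -0.6] 1.639357755751182e-05 0.05107563338242471
w10 5805 angle 0.0894 reach 0.046 0.242 hinge offset -0.0009
0.05 (array([-0.21, -0.03, -0.  ]), -0.28)
0 (array([-0.48, -0.04, -0.  ]), -0.64)
-0.05 (array([-0.74, -0.03, -0.  ]), -1.0)
```

{"op": "servo_tool", "data": {"deltas": [0,-0.03,0,0,-0.03,0,-0.06,0,0,-0.07,0,-0.09,-0.01,0,-0.11,0,-0.12,-0.01,0,-0.15,0,-0.15,-0.02,0,-0.2]}}

```text
time_s: 16.55
eef_pos: [0.5143, -0.0172, 0.0718]
tool_rot: [3.141, -0.0, 2.903]
contact_force: [-0.3, 1.1, 0.1]
gripper_width: 0.0001
grasp_force: 0.1
```

{"op": "servo_tool", "data": {"deltas": [0,-0.03,0,0,-0.03,0,-0.06,0,0,-0.07,0,-0.09,-0.01,0,-0.11,0,-0.12,-0.01,0,-0.15]}}

```text
time_s: 16.95
eef_pos: [0.5189, -0.0189, 0.0718]
tool_rot: [-3.142, 0.0, 2.923]
contact_force: [0.7, -0.2, 0.0]
gripper_width: 0.0003
grasp_force: 0.1
```

{"op": "servo_tool", "data": {"deltas": [0,-0.03,0,0,-0.03,0,-0.06,0,0,-0.07,0,-0.09,-0.01,0,-0.11]}}

```text
time_s: 17.25
eef_pos: [0.5213, -0.0197, 0.0716]
tool_rot: [3.141, -0.002, 2.939]
contact_force: [-2.9, 0.6, 1.6]
gripper_width: 0.0001
grasp_force: 1.6
```

{"op": "servo_tool", "data": {"deltas": [0,-0.03,0,0,-0.04,0,-0.06,0,0,-0.08,0,-0.09,0,0,-0.12,0,-0.12,0,0,-0.16,0,-0.15,0,0,-0.2]}}

```text
time_s: 17.75
eef_pos: [0.5293, -0.0215, 0.072]
tool_rot: [-3.141, 0.002, 2.967]
contact_force: [-0.7, -0.5, 0.2]
gripper_width: -0.0001
grasp_force: 0.5
```

{"op": "servo_tool", "data": {"deltas": [0,-0.03,0,0,-0.04,0,-0.06,0,0,-0.08,0,-0.09,0,0,-0.12]}}

```text
time_s: 18.05
eef_pos: [0.5317, -0.0221, 0.0719]
tool_rot: [-3.141, -0.0, 2.983]
contact_force: [-2.0, -0.7, 0.8]
gripper_width: -0.0001
grasp_force: 1.0
```

```bash
python3 -c "
from g import *
snap('wrist','w11');st();gate('w11')
for a in [0,-.03,-.05]: print(a,rel(pad(a,.011),.072,a))
"
```

```text
18.1 [ 0.5318 -0.0221  0.0719] [-3.141  0.     2.983] [-1.4 -0.8  0.4] -0.00018679276343196255 0.718220448120519
w11 6038 angle -0.0227 reach 0.043 0.242 hinge offset -0.0008
0 (array([ 0.12, -0.01, -0.  ]), 0.14)
-0.03 (array([-0.04, -0.02, -0.  ]), -0.07)
-0.05 (array([-0.14, -0.03, -0.  ]), -0.22)
```

{"op": "servo_tool", "data": {"deltas": [0,-0.03,0,0,-0.03,0,-0.06,-0.01,0,-0.07,0,-0.09,-0.01,0,-0.1]}}

```text
time_s: 18.4
eef_pos: [0.5348, -0.0227, 0.0717]
tool_rot: [3.141, -0.001, 2.997]
contact_force: [-3.0, 0.0, 2.0]
gripper_width: -0.0001
grasp_force: 1.4
```

{"op": "servo_tool", "data": {"deltas": [0,-0.025,0,0,-0.03,0,-0.05,0,0,-0.06]}}

```text
time_s: 18.6
eef_pos: [0.5364, -0.0231, 0.0717]
tool_rot: [-3.141, -0.002, 3.006]
contact_force: [-3.4, -0.5, 4.3]
gripper_width: 0.0
grasp_force: 2.4
```

{"op": "servo_tool", "data": {"deltas": [0,-0.025,0,0,-0.03,0,-0.05,0,0,-0.06]}}

```text
time_s: 18.8
eef_pos: [0.5365, -0.0231, 0.0714]
tool_rot: [3.142, -0.006, 3.014]
contact_force: [-8.7, 0.0, 6.0]
gripper_width: 0.0001
grasp_force: 4.2
```

{"op": "servo_tool", "data": {"deltas": [0,-0.025,0,0,-0.03]}}

```text
time_s: 18.9
eef_pos: [0.5365, -0.0232, 0.0713]
tool_rot: [3.141, -0.008, 3.018]
contact_force: [-9.8, 0.2, 6.1]
gripper_width: -0.0
grasp_force: 5.0
```

```bash
python3 -c "
from g import *
snap('wrist','w12');st();gate('w12')
for a in [-.04,-.05]: print(a,rel(pad(a,.011),.072,a))
"
```

```text
18.95 [ 0.5364 -0.0231  0.0712] [ 3.141 -0.008  3.018] [-8.9 -0.6  5.3] 0.0002140855331395395 4.4364544859854504
w12 6053 angle -0.0459 reach 0.045 0.242 hinge offset -0.0007
-0.04 (array([ 0.03, -0.02, -0.02]), 0.1)
-0.05 (array([-0.02, -0.02, -0.02]), 0.03)
```

{"op": "servo_tool", "data": {"deltas": [0,0.03,0,0,0,0,0.08,0,0,0,0,0.15,0,0,0,0,0.4,0,0,0,0,0.8,0,0,0,0,1.2,0,0,0,0,1.3,0,-0.5,0,0,1.3,0,-1.3,0,0,1.3,0,-2.2,0,0,1.3,0,-3.1,0,0,1.3,0,-3.5,0,0,1.3,0,-3.5,0]}}

```text
time_s: 20.15
eef_pos: [0.4913, -0.017, 0.2153]
tool_rot: [3.139, 0.009, 3.018]
contact_force: [-0.6, 0.2, -0.6]
gripper_width: 0.0002
grasp_force: 0.0
```

```bash
python3 -c "
from g import *
camera('wrist');snap('wrist','w13');st();gate('w13');snap('scene','s13')
im=cv2.imread('pics/w13.png').astype(int); b,g,r=im[...,0],im[...,1],im[...,2]
def P(mask,lo,hi,n):
  q=[pix('w13',u,v) for v,u in np.argwhere(mask) if np.load]
m=(g>90)&(g>1.8*r)&(g>1.5*b); nn,l,s,c=cv2.connectedComponentsWithStats(m.astype('uint8'))
for i in range(1,nn):
  if s[i,4]>3: print('green',s[i],c[i].round(1),pix('w13',*c[i]))
m=(r>120)&(g<60)&(b<60); nn,l,s,c=cv2.connectedComponentsWithStats(m.astype('uint8'))
for i in range(1,nn):
  if s[i,4]>30: print('red',s[i],c[i].round(1),pix('w13',*c[i]))
"
```

```text
20.25 [ 0.4886 -0.0168  0.2117] [3.141e+00 1.000e-03 3.018e+00] [ 0.3 -1.2 -0.5] 6.543224935657112e-05 0.0
w13 2074 angle -0.0384 reach 0.019 0.243 hinge offset -0.0003
green [ 461  324   46   55 1527] [484.4 353.3] [0.6292092  0.12012901 0.07826847]
green [505 339   3   3   6] [506.2 339.8] [0.61790359 0.13928638 0.07774262]
red [ 96 132  39  39 672] [117.1 152.2] [ 0.41876307 -0.17466315  0.04172589]
red [ 42 139  27  32 276] [ 56.4 152.5] [ 0.41199694 -0.18392184  0.10420347]
red [289 278  51  23 757] [318.3 290.1] [ 0.546723   -0.02012661  0.08282612]
red [ 51 326  29  24 239] [ 67.7 334.8] [ 0.55103024 -0.22312318  0.10415884]
red [366 353  27  19 226] [378.1 360.9] [0.6001123  0.02123468 0.11251731]
```

The gate stays shut at about -0.04 rad. As a check, I'll repeat the gentle push from the same viewpoint, then compare the gate's position on the stop with where it rests when released.

{"op": "servo_tool", "data": {"deltas": [0,0,0,0.4,0,0,0,0,1.2,0,0,0,0,2.1,0,0,0,0,3.0,0,0,0,0,3.5,0,0,-0.3,0,3.5,0,0,-0.6,0,3.5,0,0,-0.85,0,3.5,0,0,-1.0,0,3.5,0,0,-1.05,0,3.5,0,0,-1.05,0,3.5,0]}}

```text
time_s: 21.4
eef_pos: [0.53, -0.0223, 0.0716]
tool_rot: [-3.141, -0.0, 3.018]
contact_force: [-0.1, -0.5, -0.4]
gripper_width: -0.0001
grasp_force: 0.0
```

```bash
python3 -c "
from g import *
snap('wrist','w14');st();gate('w14')"
```

```text
21.45 [ 0.5298 -0.0222  0.0717] [ 3.142e+00 -1.000e-03  3.018e+00] [-0.3 -0.3  0.8] 9.489524339792526e-05 0.0
w14 5938 angle -0.0386 reach 0.043 0.242 hinge offset -0.0007
```

{"op": "servo_tool", "data": {"deltas": [0,-0.025,0,0,0,0,-0.05,0,0,0,0,-0.075,0,0,0,0,-0.1,0,0,0,0,-0.125,0,0,0,0,-0.15,0,0,0]}}

```text
time_s: 22.05
eef_pos: [0.5352, -0.0229, 0.0716]
tool_rot: [3.142, -0.002, 3.018]
contact_force: [-1.5, 0.2, 2.3]
gripper_width: 0.0001
grasp_force: 1.1
```

{"op": "servo_tool", "data": {"deltas": [0,-0.025,0,0,0,0,-0.05,0,0,0,0,-0.075,0,0,0]}}

```text
time_s: 22.35
eef_pos: [0.5364, -0.0231, 0.0713]
tool_rot: [3.141, -0.006, 3.018]
contact_force: [-7.6, -0.0, 5.3]
gripper_width: 0.0001
grasp_force: 3.8
```

{"op": "servo_tool", "data": {"deltas": [0,-0.02,0,0,0]}}

```text
time_s: 22.45
eef_pos: [0.5364, -0.0232, 0.0712]
tool_rot: [3.141, -0.008, 3.018]
contact_force: [-8.6, 0.8, 6.9]
gripper_width: 0.0002
grasp_force: 4.4
```

{"op": "servo_tool", "data": {"deltas": [0,-0.015,0,0,0]}}

```text
time_s: 22.55
eef_pos: [0.5364, -0.0232, 0.0711]
tool_rot: [3.141, -0.009, 3.018]
contact_force: [-8.9, -0.2, 6.4]
gripper_width: 0.0
grasp_force: 4.7
```

{"op": "servo_tool", "data": {"deltas": [0,-0.015,0,0,0,0,-0.02,0,0,0]}}

```text
time_s: 22.75
eef_pos: [0.5364, -0.0231, 0.071]
tool_rot: [3.141, -0.01, 3.018]
contact_force: [-9.9, 1.6, 6.3]
gripper_width: -0.0002
grasp_force: 5.2
```

```bash
python3 -c "
from g import *
st();snap('wrist','w15');gate('w15')"
```

```text
22.75 [ 0.5364 -0.0231  0.071 ] [ 3.141 -0.01   3.018] [-9.9  1.6  6.3] -0.00021047769277115634 5.249477931065485
w15 6067 angle -0.0465 reach 0.045 0.242 hinge offset -0.0008
```

{"op": "servo_tool", "data": {"deltas": [0,0.03,0,0,0,0,0.08,0,0,0,0,0.15,0,0,0,0,0.25,0,0,0,0,0.25,0,0,0]}}

```text
time_s: 23.3
eef_pos: [0.5322, -0.0224, 0.0722]
tool_rot: [3.141, 0.002, 3.018]
contact_force: [0.8, -0.9, 0.4]
gripper_width: 0.0
grasp_force: 0.0
```

```bash
python3 -c "
from g import *
st();snap('wrist','w16');gate('w16')"
```

```text
23.3 [ 0.5322 -0.0224  0.0722] [3.141e+00 2.000e-03 3.018e+00] [ 0.8 -0.9  0.4] 2.722093375587969e-05 0.0
w16 5999 angle -0.0381 reach 0.042 0.243 hinge offset -0.0007
```

The gate springs back about 2 mm and comes to rest at the same -0.038 both times, so the strike is holding it against the pin spring and it is latched. I'll retract.

{"op": "servo_tool", "data": {"deltas": [0,0.3,0,0,0,0,0.8,0,0,0,0,1.1,0,-0.4,0,0,1.1,0,-1.3,0,0,1.1,0,-2.3,0,0,1.1,0,-3.3,0,0,1.1,0,-3.8,0,0,1.1,0,-3.8,0,0,1.1,0,-3.8,0]}}

```text
time_s: 24.25
eef_pos: [0.4882, -0.017, 0.224]
tool_rot: [3.141, 0.002, 3.018]
contact_force: [0.0, -0.6, -1.1]
gripper_width: 0.0001
grasp_force: 0.0
```

```bash
python3 -c "
from g import *
snap('wrist','w17');st();gate('w17')
im=cv2.imread('pics/w17.png').astype(int); b,g,r=im[...,0],im[...,1],im[...,2]
m=(r>120)&(g<60)&(b<60); nn,l,s,c=cv2.connectedComponentsWithStats(m.astype('uint8'))
for i in range(1,nn):
  if s[i,4]>100: print('red',c[i].round(1),pix('w17',*c[i]))
print(job_done())"
```

```text
24.3 [ 0.4873 -0.0169  0.223 ] [-3.142e+00 -1.000e-03  3.018e+00] [-0.7  0.8 -0.5] 7.267201793119076e-06 0.0
w17 1972 angle -0.0379 reach 0.019 0.243 hinge offset -0.0002
red [124.1 153.7] [ 0.41880761 -0.17430613  0.04282094]
red [ 67.6 153.8] [ 0.41198776 -0.18400837  0.10398604]
red [317.6 286.6] [ 0.54714046 -0.02107603  0.08115222]
red [ 76.7 329.9] [ 0.55115104 -0.22311228  0.1040903 ]
red [376.8 357.2] [0.60239426 0.02135915 0.11215778]
the job is handed in; nothing more can be done
None
```

The job is handed in at about 24 s: the black oil bottle stands free in the empty pocket, and the gate is shut with at most about 12 N measured and rests at -0.038 rad; I took it as latched from the push force and the spring-back, without seeing the tongue or pin.

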